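# File the pigment jars into the covered lane

## Robot

A 6-joint arm with a two-finger parallel gripper is mounted at the origin on the work surface. World frame = base frame: x ahead of the robot, y to its left, z up, the work surface at z = 0. Lengths are in m, angles in rad, forces in N, time in s.
With the tool pointing down it reaches from about 0.35 to 0.975 m from the base axis. Payload 4.9 kg.
Tool frame: the origin (TCP) lies between the finger pads; the fingertips stand 14 mm ahead of it and the grasp point (between the pads) lies 5 mm behind it (manip.tcp_to_tips is the distance from the TCP to the fingertips, in m); z points along the fingers, y is the line along which they close (so a half turn about z gives the same grasp; the last joint's range is limited). The gripper opens to 85 mm and grips with 20 to 120 N. Pads are 22 mm wide; open, the fingers measure 114 mm over their backs; the gripper's body (76 mm by 85 mm) begins 54 mm behind the grasp point. The pads swing forward as they close: fully open they stand 13 mm farther back than shut.
Start: joints at [1.02, 0.053, 1.613, -0, 1.476, -0.119], TCP at [0.262, 0.568, 0.221] pointing down, gripper open.
Joint ranges: [-3.01, 3.01], [-1.01, 2.22], [0.06, 2.58], [-1.02, 4.17], [0.09, 2.62], [-3.14, 3.14]. Speed limits (rad/s): [2.57, 2.57, 3.14, 3.14, 3.14, 3.14].

## Interface

Orientations are given as a unit quaternion [w, x, y, z].
In Python, from plant import manip gives the robot as it stands.
- The arm moves only by the tool servo_tool, never from a script. Its argument "moves" is a list that holds one entry, the list of rows, each a list of 7 numbers: the shift along the tool's x, y, z in mm, then the turn, a rotation vector about the tool's x, y, z in degrees, then the finger opening in mm, from 0 to 85.4. In form: [[[x, y, z, ax, ay, az, fingers], ...]]. A call has 1 to 12 rows; each row shifts and turns the commanded pose from where the row before left it, along the tool's axes as they then stand; what a row does not reach is not made up. A row lasts 1/8 s, in which the tool goes at most 62.5 mm and 10.7 degrees, less where a joint would pass 70% of its speed; a pose out of reach is approached as far as the arm can. A call with a gripper value outside its range is refused whole. The fingers move at their own pace and stop on an object; the grip force is fixed at half the most. Time passes only in rows, so rows that do not move let the fingers close. It gives the time, the measured TCP pose, the force, the opening and the grip force at its end, in the units of the state.
- manip.state(): the state, without advancing time (a new reading comes with each control period).
- manip.grab_frame(name): name is "side" or "top" or "wrist"; returns a dict with "image" (480x640x3 uint8, blue, green, red), "mtx" (3x3 intrinsics, pixels), "eye" and "rotation" of the camera in the world. Camera axes: x right, y down, z forward; pixel columns grow to the right and rows downward; lengths in m; the calibration is good to about 2 mm. A picture is of the moment at which its call begins. There is no depth.
- manip.job_done(): hands the job in; it is judged then, once.
The state is a dict: "time": time; "joint_pos": joint angles; "joint_vel": joint speeds; "joint_efforts": joint torques, N m; "tool_pos": TCP position; "tool_rot": TCP orientation; "contact_force": force on the tool from outside, world axes, zero at the start; "ft_torque": the same for the moment, N m; "gripper_width": opening from 0.0 (shut) to 1.0 (fully open); "grasp_force": force on a finger pad.
Only numpy, scipy, OpenCV 4.12 (cv2) and the standard library are available. Lean on these libraries where they do the work, as an engineer would, in place of code of your own. Each camera call takes 0.05 s, during which the arm holds its last target. There are 200 camera calls.

## Task

Push the red, yellow and white pigment jars one by one into the covered lane, single file between its rails: red first, then yellow, then white. With white in last, press the row snugly up against the green-faced stop block with a few newtons, so that the jars touch one another and the stop, but gently enough that the block is not shifted. Keep every jar upright, and leave the blue jar and the other things on the table where they are.

Things in the scene. Friction and masses are not known exactly. Their poses are not given: they have to be found in the camera images.
- red_jar: pigment jar: cylinder 46 mm in diameter up to 40 mm height, then a red lid 44 mm in diameter up to 55 mm; red all over but for a thin steel neck ring; about 110 g; loose, upright. Origin: centre of its underside, z up.
- yellow_jar: pigment jar: cylinder 46 mm in diameter up to 40 mm height, then a yellow lid 44 mm in diameter up to 55 mm; yellow all over but for a thin steel neck ring; about 110 g; loose, upright. Origin: centre of its underside, z up.
- white_jar: pigment jar: cylinder 46 mm in diameter up to 40 mm height, then a white lid 44 mm in diameter up to 55 mm; white all over but for a thin steel neck ring; about 110 g; loose, upright. Origin: centre of its underside, z up.
- rack: wooden lane rack, fixed. Origin: on the table at the middle of the lane's mouth; x runs into the lane, y across, z up. Two guide rails 45 mm high, 10 thick, from x = 0 to 205 mm, inner faces at y = +-25.5 mm; the jars slide on the table itself. From x = 0 to -33 mm the rails flare outward at 30 degrees, to 88 mm apart inside, 102 over their outsides. No other part reaches below x = -35.
- cover_edge (a point): middle of the lower front edge of the clear, wood-edged cover over the lane: at x = 0, z = 94 mm in the rack's frame. The cover is 20 mm thick, 180 wide, runs to x = 205; posts 14 mm square at x = 60 and 195, y = +-80. The finished row's near side lies 12 to 28 mm beyond this edge: an upright gripper strikes it, one leaning back 25 to 45 degrees, fingertips towards the lane, reaches under.
- stop: stop block with a green front face, 48 mm wide, 51 high, closing the lane. Origin: foot of its green face, mid-lane, 150 to 166 mm from the mouth; axes as the rack's. Held by friction alone: it withstands about 9 N along the lane, beyond that it slides back and stays. Sliding one jar on the table takes about 1 N, a row of three about 2 to 4 N.
- blue_jar: pigment jar: cylinder 46 mm in diameter up to 40 mm height, then a blue lid 44 mm in diameter up to 55 mm; blue all over but for a thin steel neck ring; about 110 g; loose, upright. Origin: centre of its underside, z up. Not wanted: a bystander.
- tape: roll of white masking tape lying flat, 90 mm outside, 25 mm high; bystander. Origin: centre of underside
- knife: gilder's spatula lying flat, about 190 mm long, along its own x; bystander. Origin on the table under its middle
- glass: empty clear drinking glass, 72 mm wide, 100 mm high; bystander. Origin: centre of underside
- dish: white china bowl, 90 mm wide, 30 mm high; bystander. Origin: centre of underside
- block: cork sanding block 90 x 50 x 35 mm; bystander. Origin: centre of underside
Mind the look-alikes: they are no part of the job. What is shaped like the white_jar but black or pink is not meant. Several things have the shape of the yellow_jar; the one meant has the colours described above.

How it is judged:
By the outcome, as a careful person would: the job done as asked, in the order asked, and still so for the second after the job is handed in, with the robot touching nothing.
It also fails if it takes over 72 s, if anything falls off the work surface, if the arm or the gripper's body presses on something with over 40 N, if the wrist force passes 120 N, or if a joint passes its speed limit or range.

## Working session

There is one attempt and no reset: what is moved stays moved. The work goes in short steps, Python scripts to look and compute and a tool call to move; the robot and the scene stay as the last step left them, time stands still between calls to the robot, and variables do not carry over. Pictures are saved under pics/ and viewed, at most 10 in all, crops included, and the job is handed in when it is done.

Besides the shell and the picture viewer there is one more tool, called after "Emit:" by a JSON object that holds its "method" and its "body", one argument or row to a line. servo_tool: Moves the arm, as the interface text tells. Its arguments: {"type":"object","properties":{"moves":{"type":"array"}},"required":["moves"]}

```bash
mkdir -p pics
python3 - <<'E'
from plant import manip
import cv2,numpy as np,pickle
d={}
for n in("top","side"):
    f=manip.grab_frame(n);d[n]=f;cv2.imwrite(f"pics/{n}0.png",f["image"])
    print(n,f["eye"],np.round(f["rotation"],3).tolist(),np.round(f["mtx"],1).tolist())
pickle.dump(d,open("f0.pkl","wb"))
s=manip.state();print(s);print(manip.tcp_to_tips)
E
```

```text
top [0.48525448 0.09220898 1.05372135] [0.028, -0.696, 0.717, -0.018] [[499.8, 0.0, 322.7], [0.0, 499.8, 241.7], [0.0, 0.0, 1.0]]
side [0.22924557 1.24110176 1.13728226] [0.054, -0.139, 0.902, -0.406] [[606.8, 0.0, 320.0], [0.0, 606.8, 226.2], [0.0, 0.0, 1.0]]
{'time': 0.1, 'joint_pos': array([ 1.01997499e+00,  5.33143980e-02,  1.61414414e+00, -2.53387460e-05,
        1.47599823e+00, -1.18964801e-01]), 'joint_vel': array([-0.00261844, -0.00097823, -0.00035467,  0.00119426,  0.00228709,
       -0.00036362]), 'joint_efforts': array([ 8.21790927e-04, -3.94903457e+01, -3.71363318e+01,  3.13789349e-05,
        3.91094713e-03,  3.11118708e-05]), 'tool_pos': array([0.26127997, 0.56712887, 0.21947887]), 'tool_rot': array([-2.94426641e-04,  2.14252954e-01,  9.76777765e-01, -8.84421697e-04]), 'contact_force': array([ 0.5632    , -0.09617847,  0.14962286]), 'ft_torque': array([-0.00137807, -0.04054822,  0.00692913]), 'grasp_force': 0.0, 'gripper_width': 0.996655563057211}
0.014
```

View pics/top0.png

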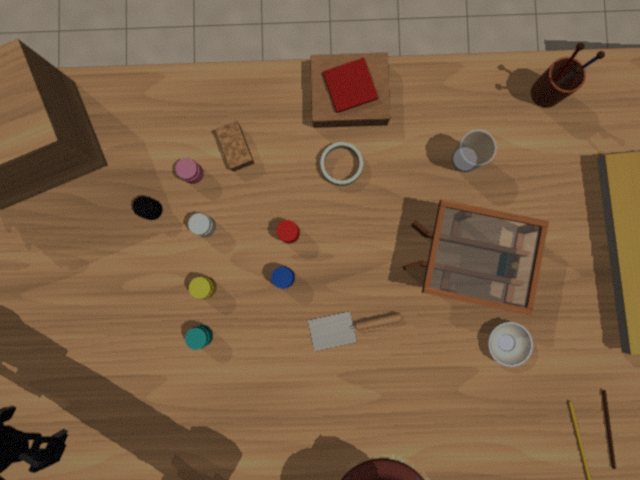

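View pics/side0.png

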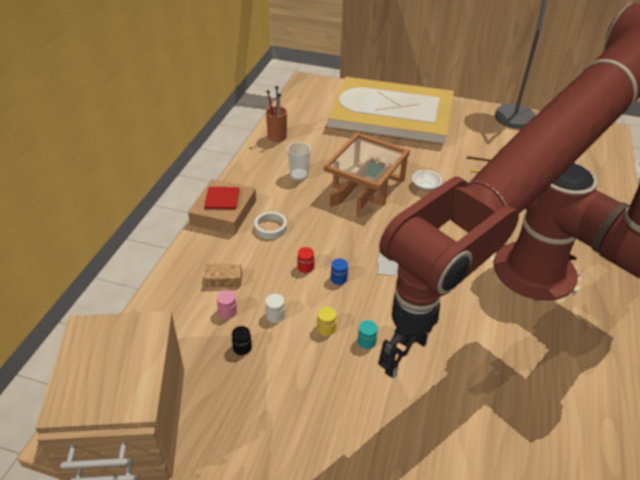

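The pictures show these jars in the top view: pink (188,170), black (147,208), white (200,225), red (288,232), blue (283,278), yellow (202,288) and teal (198,337). The rack's mouth is at about (430,250), and the lane runs to the right (world -y). By colour, the ones meant are red (288,232), yellow (202,288) and white (200,225). I'll confirm them in an enlarged crop.

```bash
cat > h.py <<'E'
from plant import manip
import cv2,numpy as np,pickle
from scipy.spatial.transform import Rotation as R
def rot(q): return R.from_quat(q,scalar_first=True)
def ray(f,u,v,z):
    d=rot(f["rotation"]).apply(np.linalg.inv(f["mtx"])@[u,v,1]); e=np.array(f["eye"])
    return e+d*(z-e[2])/d[2]
def pix(f,p):
    c=f["mtx"]@rot(f["rotation"]).inv().apply(np.array(p)-f["eye"]); return c[:2]/c[2]
E
python3 - <<'E'
from h import *
d=pickle.load(open("f0.pkl","rb"));t=d["top"]["image"]
cv2.imwrite("pics/jars.png",cv2.resize(t[150:360,130:330],None,fx=2.85,fy=2.85,interpolation=cv2.INTER_CUBIC))
cv2.imwrite("pics/rack.png",cv2.resize(t[190:322,395:555],None,fx=4.5,fy=4.5,interpolation=cv2.INTER_CUBIC))
for n,u,v in(("red",288,231),("yel",202,288),("whi",200,224),("blue",283,278),("teal",197,338)):print(n,ray(d["top"],u,v,.055).round(3))
E
```

```text
red [0.575 0.175 0.055]
yel [0.466 0.349 0.055]
whi [0.595 0.352 0.055]
blue [0.481 0.187 0.055]
teal [0.368 0.361 0.055]
```

View pics/jars.png

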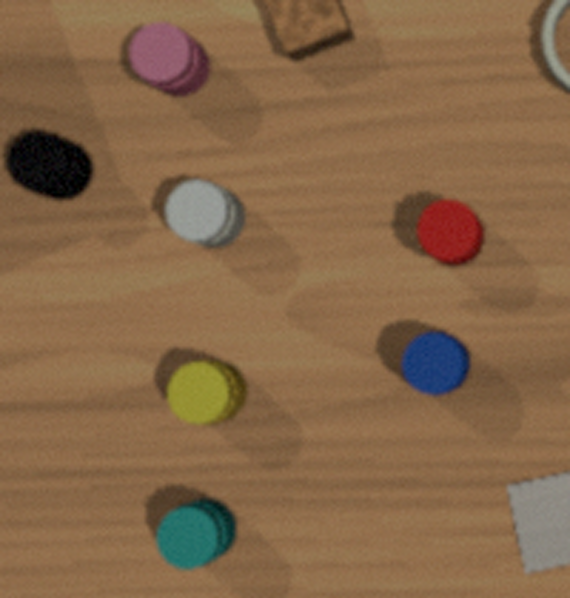

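View pics/rack.png

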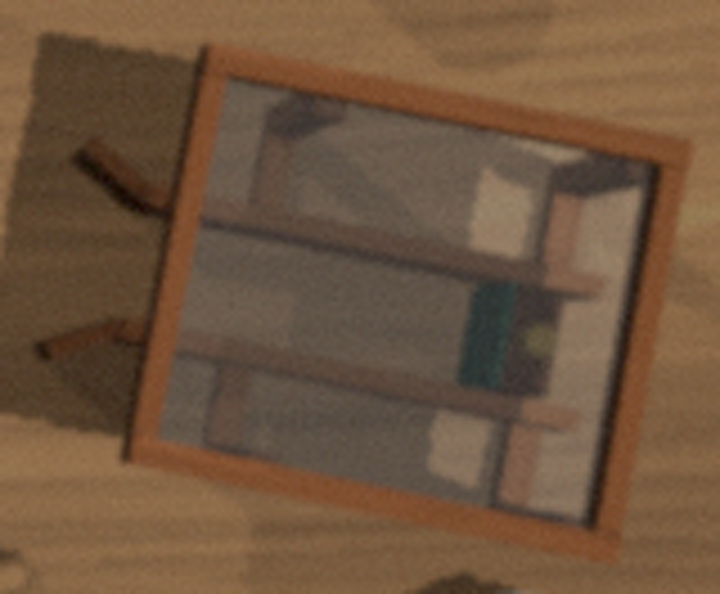

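Red, yellow and white are confirmed as plain one-colour jars; pink, black, teal and blue are not wanted. In the rack crop the cover's corners are at (205,46), (692,143), (620,562) and (127,460), and the stop's green face runs from about (473,283) to (460,385).

Run:
```python
from h import *
d=pickle.load(open("f0.pkl","rb"));f=d["top"]
c=lambda x,y,z: ray(f,395+x/4.5-.4,190+y/4.5-.4,z)
P=[(205,46),(692,143),(620,562),(127,460)]
for z in(.114,.094):
    A,B,C,D=[c(*p,z) for p in P]
    print(z,[np.round(p[:2],4) for p in(A,B,C,D)],"len",np.linalg.norm(A-B),np.linalg.norm(C-D),"wid",np.linalg.norm(A-D),np.linalg.norm(B-C))
    ax=(B-A+C-D);print(" dir",np.degrees(np.arctan2(ax[1],ax[0])),"front mid",(A+D)/2,"far",(B+C)/2)
# rail tops z=.045 inner edges near bend and far end
for n,p in dict(upBend=(165,213),upFar=(600,300),loBend=(120,322),loFar=(575,410),upTip=(80,155),loTip=(45,355)).items():print(n,c(*p,.045).round(4))
print("stop top front",c(473,283,.051),c(460,385,.051),"foot?",)
```

```text
0.114 [array([ 0.62  , -0.1193]), array([ 0.5729, -0.3198]), array([ 0.4005, -0.2801]), array([ 0.4481, -0.0793])] len 0.20592261552099048 0.20633664889491746 wid 0.17644560719016714 0.17690169421754956
 dir -103.29656186748686 front mid [ 0.5340707  -0.09932779  0.114     ] far [ 0.48666269 -0.29993152  0.114     ]
0.094 [array([ 0.6229, -0.1238]), array([ 0.5747, -0.3285]), array([ 0.3987, -0.288 ]), array([ 0.4474, -0.083 ])] len 0.21030524692118524 0.21072809212794907 wid 0.18020088223143244 0.18066667611555018
 dir -103.29656186748686 front mid [ 0.53510965 -0.10340425  0.094     ] far [ 0.48669266 -0.30827741  0.094     ]
upBend [ 0.5551 -0.1136  0.045 ]
upFar [ 0.5103 -0.3052  0.045 ]
loBend [ 0.5069 -0.0914  0.045 ]
loFar [ 0.4618 -0.2914  0.045 ]
upTip [ 0.5824 -0.0767  0.045 ]
loTip [ 0.4931 -0.0574  0.045 ]
stop top front [ 0.51937743 -0.24721921  0.051     ] [ 0.47442704 -0.23912684  0.051     ] foot?
```

```bash
cat >> h.py <<'E'
th=np.radians(-103.3); U=np.array([np.cos(th),np.sin(th),0]); V=np.array([-U[1],U[0],0]); O=np.array([.534,-.101,0]); Z=np.array([0,0,1.])
def lane(x,y,z): return O+U*x+V*y+Z*z
def toolR(t):
    t=np.radians(t); z=np.sin(t)*U-np.cos(t)*Z; return R.from_matrix(np.array([np.cross(V,z),V,z]).T)
def plan(p,R1,n,fing):
    s=manip.state(); p0=s["tool_pos"]; R0=rot(s["tool_rot"]); dr=(R0.inv()*R1).as_rotvec(); Rk=R0;pk=p0
    for k in range(1,n+1):
        Rn=R0*R.from_rotvec(dr*k/n); pn=p0+(np.array(p)-p0)*k/n
        a=np.round(Rk.inv().apply(pn-pk)*1e3,1); w=np.round(np.degrees((Rk.inv()*Rn).as_rotvec()),1)
        print([*map(float,a),*map(float,w),fing],end=","); pk,Rk=pn,Rn
    print()
E
python3 - <<'E'
from h import *
d=pickle.load(open("f0.pkl","rb"))
for p in ((.575,.175,.055),(.466,.349,.055),(.595,.352,.055),lane(0,0,.114)):print(pix(d["side"],p).round(0))
f=manip.grab_frame("wrist");s=manip.state();print("cam in tool",rot(s["tool_rot"]).inv().apply(f["eye"]-s["tool_pos"]))
print(lane(-110,0,0)*0+U,V)
plan(np.array([.575,.175,.14])+.0035*U,toolR(45),12,85)
E
```

```text
[307. 251.]
[328. 311.]
[276. 299.]
[351. 174.]
cam in tool [ 0.07206628  0.00020457 -0.15420657]
[-0.23004974 -0.97317887  0.        ] [ 0.97317887 -0.23004974  0.        ]
[-37.5, -19.0, 6.7, 2.6, -3.1, 6.2, 85],[-38.9, -14.5, 9.5, 2.6, -3.1, 6.2, 85],[-39.6, -9.8, 12.2, 2.6, -3.1, 6.2, 85],[-39.6, -4.9, 14.7, 2.6, -3.1, 6.2, 85],[-39.0, 0.0, 16.9, 2.6, -3.1, 6.2, 85],[-37.8, 5.0, 18.9, 2.6, -3.1, 6.2, 85],[-35.9, 9.9, 20.6, 2.6, -3.1, 6.2, 85],[-33.4, 14.6, 22.0, 2.6, -3.1, 6.2, 85],[-30.4, 19.0, 23.0, 2.6, -3.1, 6.2, 85],[-26.8, 23.1, 23.6, 2.6, -3.1, 6.2, 85],[-22.8, 26.9, 23.8, 2.6, -3.1, 6.2, 85],[-18.4, 30.2, 23.7, 2.6, -3.1, 6.2, 85],
```

Run:
```python
from h import *
plan(np.array([.575,.175,.13])+.0017*U,toolR(20),12,85)
```

```text
[-37.5, -18.9, 7.5, 1.1, -1.4, 6.5, 85],[-39.1, -14.4, 8.8, 1.1, -1.4, 6.5, 85],[-40.3, -9.7, 10.0, 1.1, -1.4, 6.5, 85],[-40.8, -4.9, 11.1, 1.1, -1.4, 6.5, 85],[-40.8, -0.0, 12.1, 1.1, -1.4, 6.5, 85],[-40.3, 4.8, 13.1, 1.1, -1.4, 6.5, 85],[-39.1, 9.6, 13.9, 1.1, -1.4, 6.5, 85],[-37.4, 14.2, 14.6, 1.1, -1.4, 6.5, 85],[-35.2, 18.6, 15.1, 1.1, -1.4, 6.5, 85],[-32.5, 22.7, 15.6, 1.1, -1.4, 6.5, 85],[-29.3, 26.5, 15.8, 1.1, -1.4, 6.5, 85],[-25.8, 30.0, 15.9, 1.1, -1.4, 6.5, 85],
```

Emit:
{"method": "servo_tool", "body": {
  "moves": [
    [[-37.5,-19,7.5,1.1,-1.4,6.5,85],[-39,-14.5,9,1.1,-1.4,6.5,85],[-40.5,-9.5,10,1.1,-1.4,6.5,85],[-41,-5,11,1.1,-1.4,6.5,85],[-41,0,12,1.1,-1.4,6.5,85],[-40.5,5,13,1.1,-1.4,6.5,85],[-39,9.5,14,1.1,-1.4,6.5,85],[-37.5,14,14.5,1.1,-1.4,6.5,85],[-35,18.5,15,1.1,-1.4,6.5,85],[-32.5,22.5,15.5,1.1,-1.4,6.5,85],[-29.5,26.5,16,1.1,-1.4,6.5,85],[-26,30,16,1.1,-1.4,6.5,85]]
  ]
}}

```text
time: 1.65
tool_pos: [0.575, 0.1716, 0.1305]
tool_rot: [0.109, 0.775, 0.608, -0.133]
contact_force: [-0.2, 0.4, 0.9]
gripper_width: 0.996
grasp_force: 0.0
```

Run:
```python
from h import *
f=manip.grab_frame("wrist");cv2.imwrite("pics/w1.png",f["image"]);s=manip.state()
print(s["time"],s["tool_pos"],s["joint_pos"].round(2),"red expected px",pix(f,(.575,.175,.055)),pix(f,lane(0,0,.094)))
print(pix(f,(.481,.187,.055)))
plan(np.array([.575,.175,.032])+.0017*U,toolR(20),4,85)
```

```text
1.7 [0.57723435 0.16764026 0.12938011] [ 0.3   0.21  1.63 -0.3   1.49  0.6 ] red expected px [317.97480402 206.87909778] [346.90230845 488.73421454]
[159.99368987 222.75170875]
[9.5, -1.2, 22.5, 0.1, -0.0, -0.2, 85],[9.5, -1.1, 22.5, 0.1, -0.0, -0.2, 85],[9.5, -1.1, 22.5, 0.1, -0.0, -0.2, 85],[9.5, -1.0, 22.5, 0.1, -0.0, -0.2, 85],
```

View pics/w1.png

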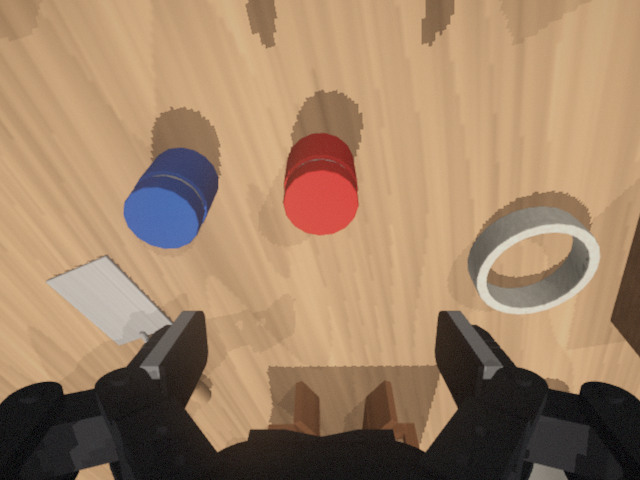

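The wrist view shows the red lid at (320,198), within a few mm of the prediction, with blue at (162,215) well clear of the fingers. Next I descend and grip.

Emit:
{"method": "servo_tool", "body": {
  "moves": [
    [[9.5,-1,22.5,0,0,0,85],[9.5,-1,22.5,0,0,0,85],[9.5,-1,22.5,0,0,0,85],[9.5,-1,22.5,0,0,0,85],[0,0,0,0,0,0,85],[0,0,0,0,0,0,30],[0,0,0,0,0,0,30],[0,0,0,0,0,0,30],[0,0,0,0,0,0,30],[0,0,0,0,0,0,30],[0,0,0,0,0,0,30]]
  ]
}}

```text
time: 3.08
tool_pos: [0.5742, 0.1791, 0.0357]
tool_rot: [0.11, 0.774, 0.609, -0.131]
contact_force: [0.1, 1.1, 6.1]
gripper_width: 0.476
grasp_force: 59.8
```

Run:
```python
from h import *
s=manip.state();print(s["tool_pos"],s["gripper_width"],s["grasp_force"])
p=s["tool_pos"]
q=lane(-.060,0,.12)
plan(q,toolR(45),7,30)
```

```text
[0.5741599  0.17908895 0.0356708 ] 0.47595577271195255 59.821162819862366
[-33.9, 3.9, -0.7, 0.1, -3.6, -0.1, 30],[-33.8, 3.8, 1.5, 0.1, -3.6, -0.1, 30],[-33.7, 3.8, 3.6, 0.1, -3.6, -0.1, 30],[-33.4, 3.7, 5.7, 0.1, -3.6, -0.1, 30],[-33.0, 3.7, 7.8, 0.1, -3.6, -0.1, 30],[-32.4, 3.7, 9.9, 0.1, -3.6, -0.1, 30],[-31.7, 3.6, 11.9, 0.1, -3.6, -0.1, 30],
```

Run:
```python
from h import *
f=manip.grab_frame("wrist");s=manip.state()
b,g,r=cv2.split(f["image"].astype(int))
m=((r>120)&(g<90)&(b<90)).astype(np.uint8)
m=cv2.morphologyEx(m,cv2.MORPH_OPEN,np.ones((5,5)))
c=max(cv2.findContours(m,0,2)[0],key=cv2.contourArea);print(cv2.boundingRect(c),cv2.fitEllipse(c))
print(pix(f,(.574,.177,.055)),ray(f,*cv2.fitEllipse(c)[0],.055),s["tool_pos"],s["contact_force"])
cv2.imwrite("pics/w2.png",f["image"][::1,::1])
```

```text
(268, 223, 107, 155) ((323.4786071777344, 303.7051086425781), (110.43278503417969, 166.65736389160156), 1.9524049758911133)
[321.38796914 342.24583476] [0.5796378  0.19737286 0.055     ] [0.57416396 0.1790988  0.03568111] [0.79076176 0.92881701 6.28808519]
```

View pics/w2.png

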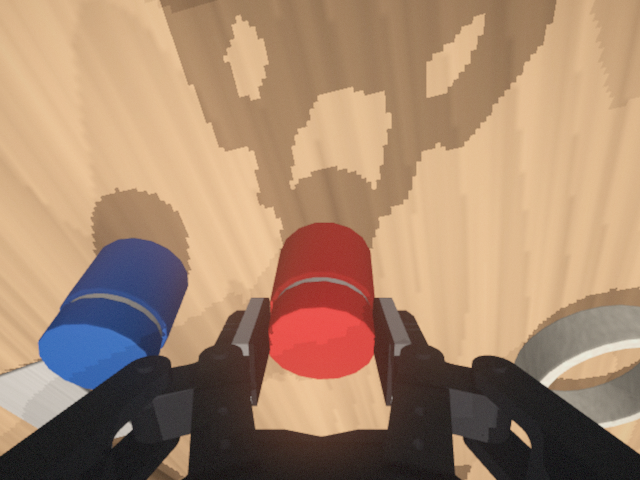

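The pads hold the red jar centrally, with its lid at (323,340). I'll keep the same tool tilt while carrying so that it stays upright.

Run:
```python
from h import *
print(lane(-.062,0,.075))
plan(lane(-.062,0,.075),rot(manip.state()["tool_rot"]),7,30)
```

```text
[ 0.54826308 -0.04066291  0.075     ]
[-31.4, 3.8, 5.3, 0.0, 0.0, 0.0, 30],[-31.4, 3.8, 5.3, 0.0, 0.0, 0.0, 30],[-31.4, 3.8, 5.3, 0.0, 0.0, 0.0, 30],[-31.4, 3.8, 5.3, 0.0, 0.0, 0.0, 30],[-31.4, 3.8, 5.3, 0.0, 0.0, 0.0, 30],[-31.4, 3.8, 5.3, 0.0, 0.0, 0.0, 30],[-31.4, 3.8, 5.3, 0.0, 0.0, 0.0, 30],
```

Emit:
{"method": "servo_tool", "body": {
  "moves": [
    [[-5,0,-14,0,0,0,30],[-31,4,5,0,0,0,30],[-31,4,5,0,0,0,30],[-31,4,5,0,0,0,30],[-31,4,5,0,0,0,30],[-31,4,5,0,0,0,30],[-31,4,5,0,0,0,30],[-31,4,5,0,0,0,30],[0,0,0,0,0,0,30],[0,0,0,0,0,0,30]]
  ]
}}

```text
time: 4.38
tool_pos: [0.5487, -0.0374, 0.0889]
tool_rot: [0.109, 0.774, 0.609, -0.132]
contact_force: [-0.3, -0.8, -1.4]
gripper_width: 0.473
grasp_force: 60.6
```

Run:
```python
from h import *
s=manip.state();p=s["tool_pos"];print(p,s["contact_force"],s["grasp_force"],"lane xy",(p-O)@U,(p-O)@V)
plan(lane(-.062,0,.036),rot(s["tool_rot"]),3,30)
```

```text
[ 0.54871163 -0.03742249  0.08888864] [-0.3492445  -0.77651001 -1.410882  ] 60.63714623451233 lane xy -0.06525669869823189 -0.0003089470854681133
[4.9, -0.0, 17.0, 0.0, 0.0, 0.0, 30],[4.9, -0.0, 17.0, 0.0, 0.0, 0.0, 30],[4.9, -0.0, 17.0, 0.0, 0.0, 0.0, 30],
```

Emit:
{"method": "servo_tool", "body": {
  "moves": [
    [[6,0,16.5,0,0,0,30],[6,0,16.5,0,0,0,30],[5,0,14,0,0,0,30],[0,0,0,0,0,0,30],[0,0,0,0,0,0,65],[0,0,0,0,0,0,65],[0,0,0,0,0,0,65],[0,0,0,0,0,0,65]]
  ]
}}

```text
time: 5.38
tool_pos: [0.5496, -0.0378, 0.0393]
tool_rot: [0.109, 0.774, 0.609, -0.132]
contact_force: [-0.1, 0.9, 0.5]
gripper_width: 0.76
grasp_force: 0.0
```

Emit:
{"method": "servo_tool", "body": {
  "moves": [
    [[14,0,-5,0,0,0,65],[23.5,0,-8.5,0,0,0,65],[23.5,0,-8.5,0,0,0,65],[23.5,0,-8.5,0,0,0,65],[0,0,0,0,-8.3,0,10],[0,0,0,0,-8.3,0,10],[0,0,0,0,-8.4,0,10],[0,0,0,0,0,0,10],[0,0,0,0,0,0,10]]
  ]
}}

```text
time: 6.5
tool_pos: [0.5706, 0.0499, 0.0393]
tool_rot: [0.238, 0.727, 0.572, -0.296]
contact_force: [-0.3, -0.1, -0.1]
gripper_width: 0.118
grasp_force: 0.0
```

Run:
```python
from h import *
s=manip.state();p=s["tool_pos"];print(p,s["contact_force"],s["grasp_force"],s["gripper_width"],s["joint_pos"].round(2),"lane xy",(p-O)@U,(p-O)@V)
f=manip.grab_frame("wrist");cv2.imwrite("pics/w3.png",f["image"])
plan(lane(-.13,0,.026),toolR(45),3,10)
```

```text
[0.57058381 0.04994994 0.0393261 ] [-0.32899894 -0.09749329 -0.08280722] 0.0 0.11807458468320146 [ 0.27  0.42  1.66 -0.67  1.52  0.71] lane xy -0.15531738403925704 0.000876597516780745
[-2.7, -0.4, 9.1, 0.1, -0.1, -0.2, 10],[-2.6, -0.4, 9.2, 0.1, -0.1, -0.2, 10],[-2.6, -0.4, 9.2, 0.1, -0.1, -0.2, 10],
```

View pics/w3.png

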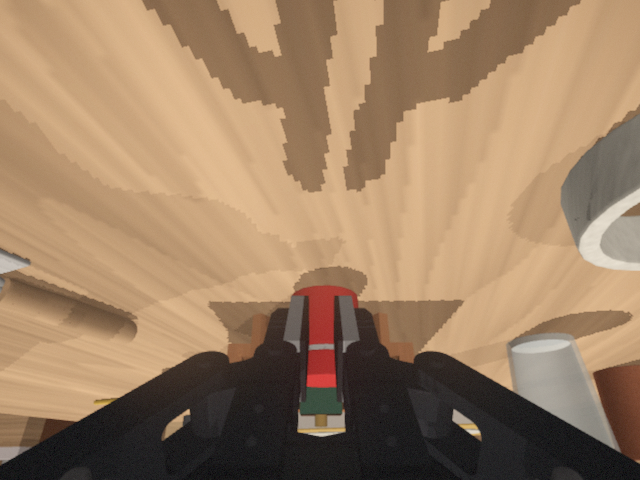

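The view down the lane shows the red jar centred in front of the mouth at (320,330), with the green stop straight behind it at (320,400). I'll push.

Emit:
{"method": "servo_tool", "body": {
  "moves": [
    [[-2.5,-0.4,9,0,0,0,10],[-2.5,-0.3,9,0,0,0,10],[-2.5,-0.3,9,0,0,0,10],[-8.5,0,8.5,0,0,0,10],[-8.5,0,8.5,0,0,0,10],[-8.5,0,8.5,0,0,0,10],[-8.5,0,8.5,0,0,0,10],[-8.5,0,8.5,0,0,0,10],[-8.5,0,8.5,0,0,0,10],[0,0,0,0,0,0,10]]
  ]
}}

```text
time: 7.8
tool_pos: [0.5465, -0.0449, 0.0249]
tool_rot: [0.238, 0.727, 0.571, -0.297]
contact_force: [0.1, 0.2, 0.4]
gripper_width: 0.118
grasp_force: 0.0
```

Run:
```python
from h import *
s=manip.state();p=s["tool_pos"];print(p,s["contact_force"]@U,s["contact_force"]@V,s["contact_force"][2],"lane xy",(p-O)@U,(p-O)@V)
f=manip.grab_frame("wrist");print(pix(f,lane(-.02,0,.055)))
plan(lane(-.013,0,.026),toolR(45),5,10)
```

```text
[ 0.54649507 -0.04487981  0.02490076] -0.2105829040207279 0.026192547974895387 0.35609899134388545 lane xy -0.05748947310565609 -0.0007505007393387637
[322.47916433 390.28901512]
[-6.5, 0.2, 6.2, 0.0, -0.1, -0.1, 10],[-6.5, 0.2, 6.2, 0.0, -0.1, -0.1, 10],[-6.5, 0.2, 6.2, 0.0, -0.1, -0.1, 10],[-6.5, 0.1, 6.2, 0.0, -0.1, -0.1, 10],[-6.5, 0.1, 6.2, 0.0, -0.1, -0.1, 10],
```

Emit:
{"method": "servo_tool", "body": {
  "moves": [
    [[-6.5,0.2,6.2,0,0,0,10],[-6.5,0.2,6.2,0,0,0,10],[-6.5,0.2,6.2,0,0,0,10],[-6.5,0,6.2,0,0,0,10],[-6.5,0,6.2,0,0,0,10]]
  ]
}}

```text
time: 8.48
tool_pos: [0.5369, -0.0885, 0.0258]
tool_rot: [0.238, 0.727, 0.571, -0.297]
contact_force: [0.5, 1.6, -0.1]
gripper_width: 0.118
grasp_force: 0.4
```

Run:
```python
from h import *
s=manip.state();p=s["tool_pos"];print(p,s["contact_force"]@U,s["contact_force"]@V,s["contact_force"][2],"lane xy",(p-O)@U,(p-O)@V)
a=manip.grab_frame("top")["image"];b=manip.grab_frame("wrist")["image"]
cv2.imwrite("pics/c4.png",np.hstack([cv2.resize(a[180:330,380:560],None,fx=2.2,fy=2.2),cv2.resize(b[240:480,220:430],(289,330))]))
```

```text
[ 0.53687347 -0.08846105  0.02579579] -1.677523211574259 0.1223397705071283 -0.13680134010456704 lane xy -0.012863683057089983 -8.818096665812379e-05
```

View pics/c4.png

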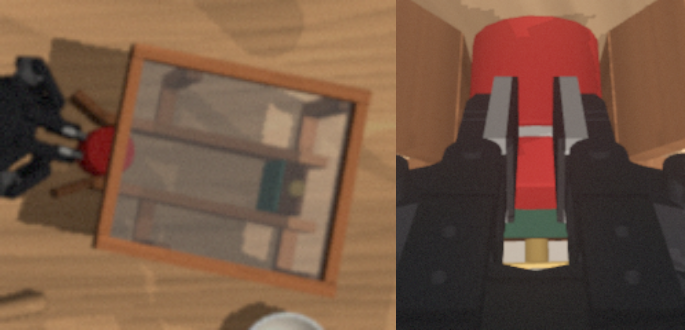

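Red has entered the mouth, with its lid centre at crop (105,150) = top pixel (427.7,248.2). It is upright and centred.

Run:
```python
from h import *
d=pickle.load(open("f0.pkl","rb"))
p=ray(d["top"],427.5,248,.055);print((p-O)@U,(p-O)@V)
```

```text
0.0024011793221496926 -0.0009718573354276912
```

Run:
```python
from h import *
f=manip.grab_frame("wrist");t=manip.grab_frame("top");s=manip.state()
p=ray(f,321,253,0);print("near bottom rim",(p-O)@U,(p-O)@V)
T=rot(s["tool_rot"]);P=s["tool_pos"]
for x in(-11,0,11):print(x,pix(f,P+T.apply([x/1e3,.005,.014])),pix(t,P+T.apply([x/1e3,.005,.014])))
print("TCP top px",pix(t,P),"lane",(P-O)@U, "mouth edge",pix(t,lane(0,0,.114)))
b,g,r=cv2.split(t["image"].astype(int));m=((r>90)&(g<60)&(b<60)).astype(np.uint8);m[:,:400]=0;m[:,470:]=0;m[:200]=0;m[300:]=0
c=max(cv2.findContours(m,0,2)[0],key=cv2.contourArea);print(cv2.boundingRect(c))
```

```text
near bottom rim -0.009468620769342942 0.0002614128021657926
-11 [331.11819782 311.10372824] [426.05864334 246.26187668]
0 [331.30399445 289.46063416] [421.64133234 245.67764381]
11 [331.49634048 267.05461414] [417.29125802 245.10230366]
TCP top px [417.32227511 246.83376759] lane -0.013224752693523188 mouth edge [432.43337037 245.5676572 ]
(420, 238, 12, 21)
```

By wrist and top measurements red's near side is at lane x ≈ -9 mm, so contact lies about 4 mm ahead of the TCP. I'll push 15 mm more, back off, shut the fingers and check how low the tips can go.

Emit:
{"method": "servo_tool", "body": {
  "moves": [
    [[-3.5,0,3.5,0,0,0,10],[-3.5,0,3.5,0,0,0,10],[-3.5,0,3.5,0,0,0,10],[0,0,0,0,0,0,10]]
  ]
}}

```text
time: 9.18
tool_pos: [0.5334, -0.1027, 0.0257]
tool_rot: [0.238, 0.727, 0.571, -0.297]
contact_force: [0.1, 0.2, -0.0]
gripper_width: 0.115
grasp_force: 0.0
```

Emit:
{"method": "servo_tool", "body": {
  "moves": [
    [[14,0,-14,0,0,0,5],[21,0,-21,0,0,0,5],[14,0,-14,0,0,0,5],[2,0,2,0,0,0,5],[2,0,2,0,0,0,5],[1.4,0,1.4,0,0,0,5],[0,0,0,0,0,0,5]]
  ]
}}

```text
time: 10.05
tool_pos: [0.5494, -0.0355, 0.0181]
tool_rot: [0.238, 0.727, 0.571, -0.297]
contact_force: [0.3, 0.0, -0.9]
gripper_width: 0.059
grasp_force: 0.0
```

Run:
```python
from h import *
s=manip.state();P=s["tool_pos"];print(P,s["contact_force"],s["gripper_width"],"lane",(P-O)@U,(P-O)@V)
f=manip.grab_frame("wrist")
b,g,r=cv2.split(f["image"].astype(int));m=((r>110)&(g<90)&(b<90)).astype(np.uint8)
c=max(cv2.findContours(m,0,2)[0],key=cv2.contourArea);x,y,w,h=cv2.boundingRect(c);print(x,y,w,h)
p=ray(f,x+w/2,y,0);print("near rim",(p-O)@U,(p-O)@V)
cv2.imwrite("pics/w5.png",f["image"])
```

```text
[ 0.54935126 -0.03547025  0.01806672] [ 0.28486849  0.04603597 -0.86581102] 0.059145283593456645 lane -0.06730372267265726 -0.00013557511851300583
366 297 47 65
near rim -0.026759182273888547 0.03744795864066144
```

```bash
cat >> h.py <<'E'
def redrim(f):
    b,g,r=cv2.split(f["image"].astype(int));m=((r>70)&(r>2.6*g)&(r>2.6*b)).astype(np.uint8)
    m=cv2.morphologyEx(m,cv2.MORPH_OPEN,np.ones((3,3)))
    c=max(cv2.findContours(m,0,2)[0],key=cv2.contourArea);x,y,w,h=cv2.boundingRect(c);p=ray(f,x+w/2,y,0)
    print("red box",x,y,w,h,"near rim",((p-O)@U).round(4),((p-O)@V).round(4))
E
python3 - <<'E'
from h import *
redrim(manip.grab_frame("wrist"))
plan(np.array([.466,.349,.13])+.0035*U,toolR(45),8,85)
E
```

```text
red box 314 317 15 63 near rim 0.0069 0.0006
[21.2, -21.3, -40.9, 0.0, -0.0, -0.1, 85],[21.2, -21.3, -40.9, 0.0, -0.0, -0.1, 85],[21.2, -21.3, -40.9, 0.0, -0.0, -0.1, 85],[21.2, -21.3, -40.9, 0.0, -0.0, -0.1, 85],[21.2, -21.3, -40.9, 0.0, -0.0, -0.1, 85],[21.2, -21.3, -40.9, 0.0, -0.0, -0.1, 85],[21.2, -21.3, -40.9, 0.0, -0.0, -0.1, 85],[21.2, -21.2, -40.9, 0.0, -0.0, -0.1, 85],
```

Emit:
{"method": "servo_tool", "body": {
  "moves": [
    [[1.4,0,1.4,0,0,0,5],[1.4,0,1.4,0,0,0,5],[0,0,0,0,0,0,5]]
  ]
}}

```text
time: 10.52
tool_pos: [0.5497, -0.0349, 0.0142]
tool_rot: [0.238, 0.727, 0.571, -0.297]
contact_force: [-0.1, 0.5, 0.4]
gripper_width: 0.057
grasp_force: 0.0
```

Emit:
{"method": "servo_tool", "body": {
  "moves": [
    [[-28,0,-28,0,0,0,40],[-28,0,-28,0,0,0,85],[25,-19,-30.5,0,0,0,85],[25,-19,-30.5,0,0,0,85],[25,-19,-30.5,0,0,0,85],[25,-19,-30.5,0,0,0,85],[25,-19,-30.5,0,0,0,85],[25,-19,-30.5,0,0,0,85],[25,-19,-30.5,0,0,0,85],[25,-19,-30.5,0,0,0,85],[25,-19,-30.5,0,0,0,85],[0,0,0,0,0,0,85]]
  ]
}}

```text
time: 12.02
tool_pos: [0.4647, 0.3508, 0.1293]
tool_rot: [0.239, 0.726, 0.573, -0.296]
contact_force: [-0.2, -0.7, -0.1]
gripper_width: 0.995
grasp_force: 0.0
```

```bash
cat >> h.py <<'E'
def topblob(f,lo,hi,near,z=.055):
    m=cv2.inRange(cv2.cvtColor(f["image"],cv2.COLOR_BGR2HSV),lo,hi)
    for c in cv2.findContours(m,0,2)[0]:
        if cv2.contourArea(c)>60:
            (u,v),r=cv2.minEnclosingCircle(c);q=ray(f,u,v,z);print((round(u),round(v),round(r)),q[:2].round(4))
E
python3 - <<'E'
from h import *
s=manip.state();print(s["tool_pos"],s["joint_pos"].round(2),s["gripper_width"])
f=manip.grab_frame("wrist");topblob(f,(22,90,70),(38,255,255),0)
print("exp",pix(f,(.467,.3525,.055)))
plan(np.array([.467,.3525,.035])+.0035*U,toolR(45),4,85)
d=pickle.load(open("f0.pkl","rb"));print(ray(d["top"],198.9,223.7,.055),ray(d["top"],200,287.3,.055))
E
```

```text
[0.46468761 0.35081529 0.1292549 ] [ 0.72  0.48  1.41 -0.45  1.9   0.96] 0.9946685174771107
(322, 122, 66) [0.4732 0.3812]
exp [322.66997587 165.15264509]
[16.6, 0.1, 16.7, 0.1, -0.1, -0.1, 85],[16.6, 0.2, 16.7, 0.1, -0.1, -0.1, 85],[16.6, 0.2, 16.6, 0.1, -0.1, -0.1, 85],[16.6, 0.3, 16.6, 0.1, -0.1, -0.1, 85],
[0.59537059 0.35381876 0.055     ] [0.46762437 0.35328481 0.055     ]
```

Emit:
{"method": "servo_tool", "body": {
  "moves": [
    [[16.6,0.2,16.6,0,0,0,85],[16.6,0.2,16.6,0,0,0,85],[16.6,0.2,16.6,0,0,0,85],[16,0.2,16,0,0,0,85],[0,0,0,0,0,0,85],[0,0,0,0,0,0,30],[0,0,0,0,0,0,30],[0,0,0,0,0,0,30],[0,0,0,0,0,0,30],[0,0,0,0,0,0,30],[0,0,0,0,0,0,30],[-7,0,-7,0,0,0,30]]
  ]
}}

```text
time: 13.58
tool_pos: [0.4661, 0.348, 0.0452]
tool_rot: [0.238, 0.727, 0.572, -0.297]
contact_force: [-0.5, -0.2, -1.3]
gripper_width: 0.473
grasp_force: 60.5
```

Run:
```python
from h import *
s=manip.state();print(s["tool_pos"],s["contact_force"],s["grasp_force"],s["gripper_width"])
f=manip.grab_frame("wrist");topblob(f,(22,90,70),(38,255,255),0);cv2.imwrite("pics/w6.png",cv2.resize(f["image"],(480,360)))
plan(lane(-.070,0,.13),rot(s["tool_rot"]),8,30)
```

```text
[0.46613812 0.34801089 0.04522202] [-0.53396869 -0.24185798 -1.31060121] 60.47520526684821 0.4725984779483867
(321, 333, 53) [0.4639 0.3364]
(318, 250, 58) [0.481  0.4129]
[-38.4, 21.3, 23.6, 0.0, -0.0, -0.0, 30],[-38.4, 21.3, 23.6, 0.0, -0.0, -0.0, 30],[-38.4, 21.3, 23.6, 0.0, -0.0, -0.0, 30],[-38.4, 21.3, 23.6, 0.0, -0.0, -0.0, 30],[-38.4, 21.3, 23.6, 0.0, -0.0, -0.0, 30],[-38.4, 21.3, 23.6, 0.0, -0.0, -0.0, 30],[-38.4, 21.3, 23.6, 0.0, -0.0, -0.0, 30],[-38.4, 21.3, 23.6, 0.0, -0.0, -0.0, 30],
```

View pics/w6.png

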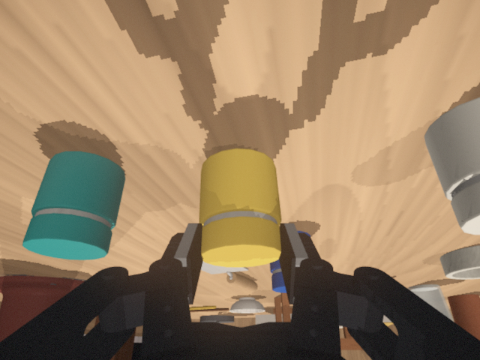

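The wrist view shows yellow gripped at its lid, at (240,225), upright and lifted. Teal and white are clear of it. Carrying it over.

Emit:
{"method": "servo_tool", "body": {
  "moves": [
    [[-30,0,-30,0,0,0,30],[-30,0,-30,0,0,0,30],[-31,21.3,31,0,0,0,30],[-31,21.3,31,0,0,0,30],[-31,21.3,31,0,0,0,30],[-31,21.3,31,0,0,0,30],[-31,21.3,31,0,0,0,30],[-31,21.3,31,0,0,0,30],[-31,21.3,31,0,0,0,30],[-31,21.3,31,0,0,0,30],[0,0,0,0,0,0,30],[0,0,0,0,0,0,30]]
  ]
}}

```text
time: 15.12
tool_pos: [0.5493, -0.0326, 0.13]
tool_rot: [0.238, 0.727, 0.571, -0.297]
contact_force: [-0.1, 0.2, -1.7]
gripper_width: 0.476
grasp_force: 61.0
```

Run:
```python
from h import *
s=manip.state();P=s["tool_pos"];print(P,s["contact_force"],s["grasp_force"],"lane",(P-O)@U,(P-O)@V)
plan(lane(-.070,0,.037),rot(s["tool_rot"]),4,30)
```

```text
[ 0.5493148  -0.03261655  0.12999509] [-0.07614131  0.21695959 -1.68402105] 61.019601887091994 lane -0.07007249499595852 -0.0008275558855949588
[16.3, 0.0, 16.5, 0.0, 0.0, 0.0, 30],[16.3, 0.0, 16.5, 0.0, 0.0, 0.0, 30],[16.3, 0.0, 16.5, 0.0, 0.0, 0.0, 30],[16.3, 0.0, 16.5, 0.0, 0.0, 0.0, 30],
```

Emit:
{"method": "servo_tool", "body": {
  "moves": [
    [[16.4,0,16.4,0,0,0,30],[16.4,0,16.4,0,0,0,30],[16.4,0,16.4,0,0,0,30],[16.2,0,16.2,0,0,0,30],[0,0,0,0,0,0,30],[0,0,0,0,0,0,65],[0,0,0,0,0,0,65],[0,0,0,0,0,0,65],[0,0,0,0,0,0,65]]
  ]
}}

```text
time: 16.25
tool_pos: [0.5508, -0.0325, 0.0384]
tool_rot: [0.238, 0.727, 0.571, -0.296]
contact_force: [0.9, -0.0, 0.6]
gripper_width: 0.762
grasp_force: 0.0
```

Emit:
{"method": "servo_tool", "body": {
  "moves": [
    [[7,0,-7,0,0,0,65],[21,0,-21,0,0,0,65],[21,0,-21,0,0,0,65],[14,0,-14,0,0,0,65],[5,0.4,5,0,0,0,10],[5,0.4,5,0,0,0,10],[4,0,4,0,0,0,10],[0,0,0,0,0,0,10],[0,0,0,0,0,0,10]]
  ]
}}

```text
time: 17.38
tool_pos: [0.5721, 0.0536, 0.0185]
tool_rot: [0.238, 0.727, 0.571, -0.297]
contact_force: [-0.4, 0.1, 0.9]
gripper_width: 0.115
grasp_force: 0.0
```

Run:
```python
from h import *
s=manip.state();P=s["tool_pos"];print(P,s["contact_force"],s["gripper_width"],"lane",(P-O)@U,(P-O)@V)
t=manip.grab_frame("top");topblob(t,(22,90,60),(38,255,255),0)
p=ray(t,0,0,.055)
```

```text
[0.57213874 0.05356275 0.01853078] [-0.44656171  0.1195593   0.90376375] 0.11517261559295161 lane -0.15919101289348722 0.0015586919345332913
(580, 441, 39) [ 0.1496 -0.3813]
(636, 340, 13) [ 0.3399 -0.5013]
(392, 240, 12) [ 0.5511 -0.0341]
```

Emit:
{"method": "servo_tool", "body": {
  "moves": [
    [[-14,-0.7,14,0,0,0,10],[-14,-0.8,14,0,0,0,10],[-8.5,0,8.5,0,0,0,10],[-8.5,0,8.5,0,0,0,10],[-8.5,0,8.5,0,0,0,10],[-8.5,0,8.5,0,0,0,10],[-8.5,0,8.5,0,0,0,10],[-8.5,0,8.5,0,0,0,10],[-8.5,0,8.5,0,0,0,10],[-8.5,0,8.5,0,0,0,10]]
  ]
}}

```text
time: 18.68
tool_pos: [0.5391, -0.0783, 0.018]
tool_rot: [0.238, 0.727, 0.571, -0.296]
contact_force: [0.8, 2.0, 2.0]
gripper_width: 0.115
grasp_force: 1.2
```

Emit:
{"method": "servo_tool", "body": {
  "moves": [
    [[-6,0,6,0,0,0,10],[-6,0,6,0,0,0,10],[-4,0,4,0,0,0,10]]
  ]
}}

```text
time: 19.05
tool_pos: [0.5337, -0.1002, 0.0178]
tool_rot: [0.238, 0.727, 0.571, -0.297]
contact_force: [-0.3, 2.2, 2.7]
gripper_width: 0.116
grasp_force: 1.3
```

Run:
```python
from h import *
s=manip.state();P=s["tool_pos"];F=s["contact_force"];print(P,F@U,F@V,F[2],s["gripper_width"],"lane",(P-O)@U,(P-O)@V)
```

```text
[ 0.5337358  -0.10015536  0.01780723] -2.100994129085443 -0.8461374745543002 2.7227338061022266 0.1156813572648724 lane -0.000761201569720721 -0.00045142426014504545
```

Emit:
{"method": "servo_tool", "body": {
  "moves": [
    [[7,0,-7,0,0,0,10],[21,0,-21,0,0,0,10],[21,0,-21,0,0,0,10],[-14,0,-28,0,0,0,60],[-28,0,-28,0,0,0,85],[0,0,0,0,0,0,85]]
  ]
}}

```text
time: 19.8
tool_pos: [0.5541, -0.0218, 0.0906]
tool_rot: [0.24, 0.728, 0.571, -0.294]
contact_force: [-0.1, 0.3, -0.3]
gripper_width: 0.75
grasp_force: 0.0
```

Run:
```python
from h import *
s=manip.state();print(s["tool_pos"])
plan(np.array([.595,.354,.13])+.0017*U,toolR(20),10,85)
t=manip.grab_frame("top");topblob(t,(22,90,60),(38,255,255),0);d=pickle.load(open("f0.pkl","rb"))["top"]
for n,(u,v) in dict(blue=(283,277),teal=(197,338),tape=(342,163)).items():
    a=t["image"][int(v)-22:int(v)+22,int(u)-22:int(u)+22].astype(int);b=d["image"][int(v)-22:int(v)+22,int(u)-22:int(u)+22];print(n,np.abs(a-b).mean())
```

```text
[ 0.5540854  -0.02178996  0.09058542]
[23.8, -4.7, -29.1, 0.1, 2.5, -0.1, 85],[25.0, -4.7, -28.0, 0.1, 2.5, -0.1, 85],[26.2, -4.7, -26.9, 0.1, 2.5, -0.1, 85],[27.3, -4.7, -25.8, 0.1, 2.5, -0.1, 85],[28.4, -4.7, -24.6, 0.1, 2.5, -0.1, 85],[29.4, -4.7, -23.3, 0.1, 2.5, -0.1, 85],[30.4, -4.7, -22.0, 0.1, 2.5, -0.1, 85],[31.3, -4.7, -20.7, 0.1, 2.5, -0.1, 85],[32.2, -4.7, -19.3, 0.1, 2.5, -0.1, 85],[33.0, -4.7, -17.9, 0.1, 2.5, -0.1, 85],
(580, 440, 40) [ 0.1506 -0.3814]
(634, 341, 12) [ 0.3381 -0.4983]
(428, 250, 9) [ 0.5285 -0.1039]
(438, 250, 10) [ 0.5279 -0.1248]
blue 48.164944903581265
teal 20.913395316804408
tape 25.669077134986225
```

Emit:
{"method": "servo_tool", "body": {
  "moves": [
    [[24,-4.7,-29,0,2.5,0,85],[25,-4.7,-28,0,2.5,0,85],[26,-4.7,-27,0,2.5,0,85],[27.5,-4.7,-26,0,2.5,0,85],[28.5,-4.7,-24.5,0,2.5,0,85],[29.5,-4.7,-23.5,0,2.5,0,85],[30.5,-4.7,-22,0,2.5,0,85],[31.5,-4.7,-20.5,0,2.5,0,85],[32,-4.7,-19.5,0,2.5,0,85],[33,-4.7,-18,0,2.5,0,85],[0,0,0,0,0,0,85]]
  ]
}}

```text
time: 21.22
tool_pos: [0.5922, 0.3532, 0.1257]
tool_rot: [0.109, 0.773, 0.61, -0.133]
contact_force: [-0.0, -1.4, 0.7]
gripper_width: 0.999
grasp_force: 0.0
```

Run:
```python
from h import *
s=manip.state();print(s["tool_pos"],s["joint_pos"].round(2))
f=manip.grab_frame("wrist");print(pix(f,(.595,.354,.055)))
topblob(f,(0,0,130),(179,50,255),0)
plan(np.array([.595,.354,.036])+.0017*U,toolR(20),5,85)
```

```text
[0.59222224 0.35322922 0.12571308] [ 0.53  0.44  1.35 -0.25  1.59  0.79]
[324.01506063 214.06046948]
(208, 416, 25) [0.4468 0.1731]
(324, 192, 52) [0.5985 0.3677]
[6.3, 0.4, 16.7, 0.0, -0.0, -0.0, 85],[6.3, 0.4, 16.7, 0.0, -0.0, -0.0, 85],[6.3, 0.4, 16.7, 0.0, -0.0, -0.0, 85],[6.3, 0.4, 16.7, 0.0, -0.0, -0.0, 85],[6.3, 0.5, 16.7, 0.0, -0.0, -0.0, 85],
```

Emit:
{"method": "servo_tool", "body": {
  "moves": [
    [[6.3,0.4,16.7,0,0,0,85],[6.3,0.4,16.7,0,0,0,85],[6.3,0.4,16.7,0,0,0,85],[6.3,0.4,16.7,0,0,0,85],[6,0.4,15.7,0,0,0,85],[0,0,0,0,0,0,30],[0,0,0,0,0,0,30],[0,0,0,0,0,0,30],[0,0,0,0,0,0,30],[0,0,0,0,0,0,30],[0,0,0,0,0,0,30],[-3.4,0,-9.4,0,0,0,30]]
  ]
}}

```text
time: 22.78
tool_pos: [0.5951, 0.3521, 0.0481]
tool_rot: [0.109, 0.774, 0.609, -0.133]
contact_force: [0.3, -0.5, -1.5]
gripper_width: 0.456
grasp_force: 60.3
```

Run:
```python
from h import *
s=manip.state();print(s["tool_pos"],s["contact_force"],s["grasp_force"],s["gripper_width"])
p=s["tool_pos"]
f=manip.grab_frame("wrist");topblob(f,(0,0,130),(179,50,255),0)
q=lane(-.070,0,0);d=rot(s["tool_rot"]).inv().apply(np.array([q[0]-p[0],q[1]-p[1],.0]))*1e3;print(d/9)
print(rot(s["tool_rot"]).inv().apply([0,0,60]))
```

```text
[0.59505792 0.35212285 0.04806772] [ 0.34755533 -0.48770058 -1.49124586] 60.31079292297363 0.455784269281472
(160, 479, 11) [0.46   0.2305]
(319, 288, 76) [0.5983 0.3675]
[-40.22375051   5.12736081  14.51381521]
[-20.32510047   0.34612231 -56.45148794]
```

Emit:
{"method": "servo_tool", "body": {
  "moves": [
    [[-10,0,-28,0,0,0,30],[-10,0,-28,0,0,0,30],[-40.2,5.1,14.5,0,0,0,30],[-40.2,5.1,14.5,0,0,0,30],[-40.2,5.1,14.5,0,0,0,30],[-40.2,5.1,14.5,0,0,0,30],[-40.2,5.1,14.5,0,0,0,30],[-40.2,5.1,14.5,0,0,0,30],[-40.2,5.1,14.5,0,0,0,30],[-40.2,5.1,14.5,0,0,0,30],[-40.2,5.1,14.5,0,0,0,30],[0,0,0,0,0,0,30]]
  ]
}}

```text
time: 24.32
tool_pos: [0.5493, -0.0343, 0.1078]
tool_rot: [0.109, 0.775, 0.608, -0.133]
contact_force: [-0.6, 1.3, -1.1]
gripper_width: 0.457
grasp_force: 60.8
```

Run:
```python
from h import *
s=manip.state();P=s["tool_pos"];print(P,s["contact_force"],s["grasp_force"],"lane",(P-O)@U,(P-O)@V)
plan(lane(-.070,0,.0395),rot(s["tool_rot"]),4,30)
```

```text
[ 0.5492923  -0.03425252  0.10784182] [-0.55600935  1.26830186 -1.12759008] 60.77599883079529 lane -0.06847522447894454 -0.0004730966928564545
[6.1, -0.0, 16.0, 0.0, 0.0, 0.0, 30],[6.1, -0.0, 16.0, 0.0, 0.0, 0.0, 30],[6.1, -0.0, 16.0, 0.0, 0.0, 0.0, 30],[6.1, -0.0, 16.0, 0.0, 0.0, 0.0, 30],
```

Emit:
{"method": "servo_tool", "body": {
  "moves": [
    [[6,0,16,0,0,0,30],[6,0,16,0,0,0,30],[6,0,16,0,0,0,30],[6,0,16,0,0,0,30],[0,0,0,0,0,0,30],[0,0,0,0,0,0,65],[0,0,0,0,0,0,65],[0,0,0,0,0,0,65],[0,0,0,0,0,0,65]]
  ]
}}

```text
time: 25.45
tool_pos: [0.5511, -0.0312, 0.04]
tool_rot: [0.109, 0.774, 0.609, -0.132]
contact_force: [0.3, 0.1, -0.1]
gripper_width: 0.758
grasp_force: 0.0
```

Emit:
{"method": "servo_tool", "body": {
  "moves": [
    [[9.4,0,-3.4,0,0,0,65],[28,0,-10,0,0,0,65],[28,0,-10,0,0,0,65],[19,0,-7,0,0,0,65],[0,0,0,0,-8.3,0,10],[0,0,0,0,-8.3,0,10],[0,0,0,0,-8.4,0,10],[5,0,5,0,0,0,10],[5,0,5,0,0,0,10],[5,0,5,0,0,0,10],[0,0,0,0,0,0,10]]
  ]
}}

```text
time: 26.82
tool_pos: [0.5718, 0.0554, 0.0186]
tool_rot: [0.238, 0.727, 0.571, -0.297]
contact_force: [0.7, -0.5, 0.3]
gripper_width: 0.117
grasp_force: 0.0
```

Run:
```python
from h import *
s=manip.state();P=s["tool_pos"];print(P,s["contact_force"],s["gripper_width"],"lane",(P-O)@U,(P-O)@V)
t=manip.grab_frame("top");c=t["image"][200:290,350:440]
m=cv2.inRange(cv2.cvtColor(c,cv2.COLOR_BGR2HSV),(0,0,110),(179,70,255))
for k in cv2.findContours(m,0,2)[0]:
    if cv2.contourArea(k)>60:
        (u,v),r=cv2.minEnclosingCircle(k);q=ray(t,u+350,v+200,.055);print(u+350,v+200,r,(q-O)@U,(q-O)@V)
plan(lane(-.12,0,.0165),toolR(45),3,10)
```

```text
[0.57175035 0.05544385 0.01856238] [ 0.71945003 -0.52915663  0.34897565] 0.1168475136623363 lane -0.16093230635387176 0.0007479736075442954
436.5 278.5 9.823541641235352 0.03125905377173155 -0.05698485184402639
393.71917724609375 240.5684928894043 11.692124366760254 -0.06633847227663903 0.00013921126736536165
[-9.2, -0.3, 10.2, 0.0, -0.1, -0.2, 10],[-9.2, -0.3, 10.2, 0.0, -0.1, -0.2, 10],[-9.1, -0.3, 10.3, 0.0, -0.1, -0.2, 10],
```

Emit:
{"method": "servo_tool", "body": {
  "moves": [
    [[-13.5,-0.3,14.5,0,0,0,10],[-13.5,-0.3,14.5,0,0,0,10],[-8.5,0,8.5,0,0,0,10],[-8.5,0,8.5,0,0,0,10],[-8.5,0,8.5,0,0,0,10],[-8.5,0,8.5,0,0,0,10],[-8.5,0,8.5,0,0,0,10],[-8.5,0,8.5,0,0,0,10],[-8.5,0,8.5,0,0,0,10],[-8.5,0,8.5,0,0,0,10],[-6,0,6,0,0,0,10],[-6,0,6,0,0,0,10]]
  ]
}}

```text
time: 28.38
tool_pos: [0.536, -0.0926, 0.0168]
tool_rot: [0.238, 0.727, 0.571, -0.296]
contact_force: [1.3, 4.3, 2.8]
gripper_width: 0.119
grasp_force: 1.8
```

```bash
cat >> h.py <<'E'
def st():
    s=manip.state();P=s["tool_pos"];F=s["contact_force"];print("z",P[2].round(4),"F u,v,z",(F@U).round(2),(F@V).round(2),F[2].round(2),"lane",((P-O)@U).round(4),((P-O)@V).round(4),"t",s["time"])
E
python3 - <<'E'
from h import *
st()
E
```

```text
z 0.0168 F u,v,z -4.46 0.24 2.82 lane -0.0086 0.0 t 28.375
```

Emit:
{"method": "servo_tool", "body": {
  "moves": [
    [[-2.8,0,2.8,0,0,0,10],[-2.8,0,2.8,0,0,0,10],[-2.8,0,2.8,0,0,0,10],[-2.1,0,2.1,0,0,0,10],[-1.4,0,1.4,0,0,0,10]]
  ]
}}

```text
time: 29.0
tool_pos: [0.532, -0.1087, 0.0165]
tool_rot: [0.238, 0.727, 0.571, -0.297]
contact_force: [0.4, 4.4, 2.8]
gripper_width: 0.115
grasp_force: 2.0
```

Run:
```python
from h import *
st()
```

```text
z 0.0165 F u,v,z -4.32 -0.65 2.75 lane 0.0079 -0.0002 t 29.0
```

Emit:
{"method": "servo_tool", "body": {
  "moves": [
    [[-0.7,0,0.7,0,0,0,10],[-0.7,0,0.7,0,0,0,10],[-0.7,0,0.7,0,0,0,10],[-0.7,0,0.7,0,0,0,10]]
  ]
}}

```text
time: 29.5
tool_pos: [0.531, -0.1124, 0.0165]
tool_rot: [0.238, 0.727, 0.571, -0.297]
contact_force: [1.5, 4.3, 3.4]
gripper_width: 0.119
grasp_force: 2.0
```

Emit:
{"method": "servo_tool", "body": {
  "moves": [
    [[-0.7,0,0.7,0,0,0,10],[-0.7,0,0.7,0,0,0,10]]
  ]
}}

```text
time: 29.75
tool_pos: [0.5306, -0.1144, 0.0165]
tool_rot: [0.238, 0.727, 0.571, -0.297]
contact_force: [1.0, 4.2, 3.8]
gripper_width: 0.116
grasp_force: 2.0
```

Run:
```python
from h import *
st()
t=manip.grab_frame("top");cv2.imwrite("pics/t7.png",cv2.resize(t["image"][195:300,390:550],None,fx=4.9,fy=4.9,interpolation=cv2.INTER_CUBIC))
```

```text
z 0.0165 F u,v,z -4.37 0.05 3.8 lane 0.0138 -0.0002 t 29.75
```

View pics/t7.png

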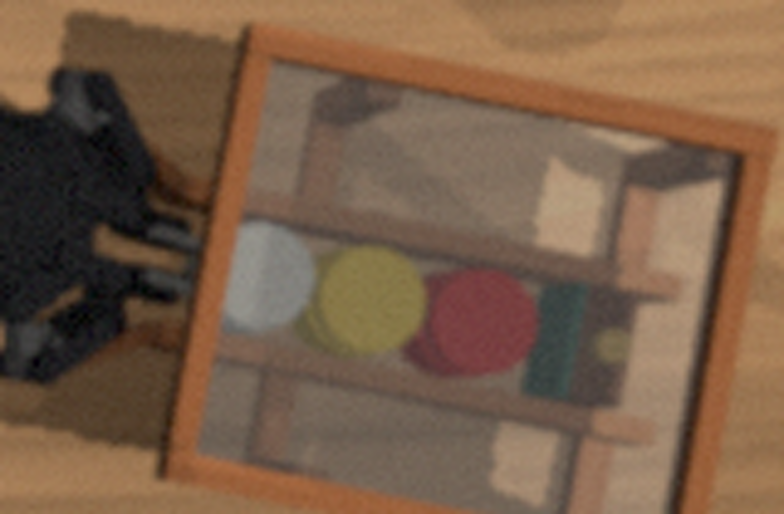

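The top view shows white, yellow and red in order in the lane, with lids at crop (265,277), (370,300) and (485,322). There is still a gap before the stop, whose green face spans about 530 to 580.

Run:
```python
from h import *
t=manip.grab_frame("top")
L=lambda u,v,z:(ray(t,390+u/4.9-.4,195+v/4.9-.4,z)-O)
for n,a in dict(red=(485,322,.055),yel=(370,300,.055),whi=(262,277,.055),stoptop=(577,342,.051),stopfoot=(533,337,0)).items():
    q=L(*a);print(n,(q@U).round(4),(q@V).round(4))
# green mask columns along lane for a later no-shift check
c=t["image"][250:280,480:525];h=cv2.cvtColor(c,cv2.COLOR_BGR2HSV);m=cv2.inRange(h,(60,60,20),(105,255,255))
k=max(cv2.findContours(m,0,2)[0],key=cv2.contourArea);print(cv2.minAreaRect(k))
```

```text
red 0.1256 -0.0008
yel 0.0784 -0.0013
whi 0.0339 -0.0009
stoptop 0.1648 -0.0009
stopfoot 0.1634 0.002Traceback (most recent call last):
  File "<stdin>", line 8, in <module>
ValueError: max() iterable argument is empty
```

The stop is at about 164 mm and red's far side at 149 mm, so about 15 mm remain. At the present 45° tilt the gripper's body would come too close to the cover, so I'll back off, lean 8° more, shut the fingers and re-approach.

Emit:
{"method": "servo_tool", "body": {
  "moves": [
    [[7,0,-7,0,0,0,10],[14,0,-14,0,0,0,10],[0,0,0,0,-8,0,0],[0,0,0,0,0,0,0],[0,0,0,0,0,0,0]]
  ]
}}

```text
time: 30.48
tool_pos: [0.5375, -0.085, 0.0163]
tool_rot: [0.277, 0.705, 0.554, -0.346]
contact_force: [1.1, -0.4, -1.1]
gripper_width: 0.0
grasp_force: 0.0
```

Run:
```python
from h import *
st();s=manip.state();print(s["joint_pos"].round(2),s["gripper_width"])
plan(lane(.004,0,.0165),toolR(53),3,0)
```

```text
z 0.0163 F u,v,z 0.11 1.21 -1.11 lane -0.0164 -0.0003 t 30.475
[ 0.11  0.4   1.8  -0.86  1.42  0.7 ] 0.00048180001787478374
[-4.2, 0.1, 5.4, 0.0, -0.1, -0.1, 0],[-4.2, 0.1, 5.4, 0.0, -0.1, -0.1, 0],[-4.1, 0.1, 5.4, 0.0, -0.1, -0.1, 0],
```

Emit:
{"method": "servo_tool", "body": {
  "moves": [
    [[-4.2,0,5.6,0,0,0,0],[-4.2,0,5.6,0,0,0,0],[-3,0,4,0,0,0,0],[0,0,0,0,0,0,0]]
  ]
}}

```text
time: 30.98
tool_pos: [0.5328, -0.1046, 0.0166]
tool_rot: [0.277, 0.705, 0.553, -0.347]
contact_force: [-0.1, 0.5, -0.2]
gripper_width: 0.002
grasp_force: 0.0
```

Emit:
{"method": "servo_tool", "body": {
  "moves": [
    [[-1.2,0,1.6,0,0,0,0],[-1.2,0,1.6,0,0,0,0]]
  ]
}}

```text
time: 31.22
tool_pos: [0.5322, -0.1078, 0.0165]
tool_rot: [0.278, 0.705, 0.553, -0.347]
contact_force: [0.0, 0.4, 1.3]
gripper_width: -0.001
grasp_force: 0.0
```

Emit:
{"method": "servo_tool", "body": {
  "moves": [
    [[-1.2,0,1.6,0,0,0,0],[-1.2,0,1.6,0,0,0,0]]
  ]
}}

```text
time: 31.48
tool_pos: [0.5312, -0.1118, 0.0164]
tool_rot: [0.278, 0.705, 0.553, -0.347]
contact_force: [0.1, -0.8, 0.4]
gripper_width: 0.002
grasp_force: 0.0
```

Run:
```python
from h import *
st()
```

```text
z 0.0164 F u,v,z 0.75 0.26 0.4 lane 0.0111 -0.0003 t 31.475
```

Emit:
{"method": "servo_tool", "body": {
  "moves": [
    [[-1.2,0,1.6,0,0,0,0],[-1.2,0,1.6,0,0,0,0],[-1.2,0,1.6,0,0,0,0]]
  ]
}}

```text
time: 31.85
tool_pos: [0.53, -0.1174, 0.0164]
tool_rot: [0.278, 0.705, 0.554, -0.346]
contact_force: [0.9, 2.6, 0.5]
gripper_width: -0.0
grasp_force: 1.2
```

Emit:
{"method": "servo_tool", "body": {
  "moves": [
    [[-0.9,0,1.2,0,0,0,0],[-0.9,0,1.2,0,0,0,0]]
  ]
}}

```text
time: 32.1
tool_pos: [0.5292, -0.1204, 0.0164]
tool_rot: [0.278, 0.705, 0.553, -0.346]
contact_force: [0.4, 2.0, 0.1]
gripper_width: -0.001
grasp_force: 1.2
```

Emit:
{"method": "servo_tool", "body": {
  "moves": [
    [[-0.6,0,0.8,0,0,0,0],[-0.6,0,0.8,0,0,0,0]]
  ]
}}

```text
time: 32.35
tool_pos: [0.5287, -0.1224, 0.0164]
tool_rot: [0.278, 0.705, 0.553, -0.347]
contact_force: [0.5, 2.5, -0.2]
gripper_width: 0.001
grasp_force: 1.2
```

Run:
```python
from h import *
st()
```

```text
z 0.0164 F u,v,z -2.53 -0.09 -0.16 lane 0.0221 -0.0003 t 32.35
```

Emit:
{"method": "servo_tool", "body": {
  "moves": [
    [[-0.6,0,0.8,0,0,0,0],[-0.6,0,0.8,0,0,0,0],[-0.6,0,0.8,0,0,0,0]]
  ]
}}

```text
time: 32.72
tool_pos: [0.5279, -0.1254, 0.0164]
tool_rot: [0.278, 0.705, 0.553, -0.347]
contact_force: [0.5, 1.9, 0.7]
gripper_width: -0.002
grasp_force: 1.2
```

Emit:
{"method": "servo_tool", "body": {
  "moves": [
    [[-0.6,0,0.8,0,0,0,0],[-0.6,0,0.8,0,0,0,0]]
  ]
}}

```text
time: 32.98
tool_pos: [0.5275, -0.1273, 0.0163]
tool_rot: [0.278, 0.705, 0.553, -0.347]
contact_force: [0.5, 3.1, 0.7]
gripper_width: -0.002
grasp_force: 1.3
```

Run:
```python
from h import *
st()
```

```text
z 0.0163 F u,v,z -3.14 -0.2 0.67 lane 0.0271 -0.0003 t 32.975
```

Emit:
{"method": "servo_tool", "body": {
  "moves": [
    [[-0.3,0,0.4,0,0,0,0],[-0.3,0,0.4,0,0,0,0],[-0.3,0,0.4,0,0,0,0]]
  ]
}}

```text
time: 33.35
tool_pos: [0.5271, -0.1287, 0.0163]
tool_rot: [0.278, 0.705, 0.553, -0.347]
contact_force: [1.2, 2.8, 0.6]
gripper_width: 0.0
grasp_force: 1.4
```

Run:
```python
from h import *
st();print(manip.state()["grasp_force"])
t=manip.grab_frame("top");I=t["image"].astype(int)
# colour profile along the lane centre line at lid height, every 2 mm
print([(x,*I[tuple(np.round(pix(t,lane(x/1e3,-.001,.053))[::-1]).astype(int))].tolist()) for x in range(136,178,2)])
```

```text
z 0.0163 F u,v,z -2.99 0.52 0.57 lane 0.0286 -0.0003 t 33.35
1.4428042061626911
[(136, 64, 63, 119), (138, 62, 61, 120), (140, 61, 59, 117), (142, 64, 63, 121), (144, 62, 59, 118), (146, 65, 62, 117), (148, 63, 63, 117), (150, 65, 65, 122), (152, 62, 61, 117), (154, 62, 61, 118), (156, 66, 65, 121), (158, 61, 58, 119), (160, 61, 63, 108), (162, 75, 78, 85), (164, 74, 79, 70), (166, 65, 72, 75), (168, 61, 68, 77), (170, 66, 75, 87), (172, 71, 87, 99), (174, 73, 99, 109), (176, 83, 106, 123)]
```

Emit:
{"method": "servo_tool", "body": {
  "moves": [
    [[-0.3,0,0.4,0,0,0,0],[-0.3,0,0.4,0,0,0,0]]
  ]
}}

```text
time: 33.65
tool_pos: [0.5273, -0.1291, 0.0163]
tool_rot: [0.277, 0.705, 0.554, -0.346]
contact_force: [1.9, 7.8, 2.2]
gripper_width: 0.0
grasp_force: 3.9
```

Run:
```python
from h import *
st();print(manip.state()["grasp_force"])
```

```text
z 0.0163 F u,v,z -8.03 0.02 2.16 lane 0.0289 -0.0001 t 33.65
3.944840580224991
```

The pad force rose sharply: 8 N at the tool, less about 3 N of row friction, leaves about 5 N on the stop. The tool hardly advanced, so the row is snug. Backing straight out.

Emit:
{"method": "servo_tool", "body": {
  "moves": [
    [[1.2,0,-1.6,0,0,0,0],[6,0,-8,0,0,0,0],[18,0,-24,0,0,0,0],[18,0,-24,0,0,0,0],[18,0,-24,0,0,0,0],[-24,0,-18,0,0,0,0],[-24,0,-18,0,0,0,0],[0,0,0,0,0,0,0]]
  ]
}}

```text
time: 34.65
tool_pos: [0.5519, -0.0302, 0.0794]
tool_rot: [0.279, 0.705, 0.553, -0.345]
contact_force: [0.5, 0.1, 0.3]
gripper_width: 0.0
grasp_force: 0.0
```

Run:
```python
from h import *
st()
t=manip.grab_frame("top");I=t["image"].astype(int);d=pickle.load(open("f0.pkl","rb"))["top"]
J=d["image"].astype(int)
g=lambda I,x,z:I[tuple(np.round(pix(t,lane(x/1e3,-.001,z))[::-1]).astype(int))].tolist()
print([(x,*g(I,x,.054)) for x in range(12,180,4)])
print("before",[(x,*g(J,x,.051)) for x in range(156,192,2)]);print("after",[(x,*g(I,x,.051)) for x in range(156,192,2)])
for n,(u,v) in dict(blue=(283,277),teal=(197,338),tape=(342,163),glass=(475,150),dish=(510,345),knife=(350,328),pink=(188,170),black=(147,208),block=(233,146)).items():
    a=cv2.cvtColor(t["image"],6)[v-30:v+30,u-30:u+30].astype(np.float32);b=cv2.cvtColor(d["image"],6)[v-30:v+30,u-30:u+30].astype(np.float32)
    print(n,cv2.phaseCorrelate(b,a,cv2.createHanningWindow((60,60),cv2.CV_32F)))
```

```text
z 0.0794 F u,v,z -0.2 0.48 0.32 lane -0.073 0.0012 t 34.65
[(12, 56, 93, 143), (16, 61, 101, 160), (20, 82, 110, 154), (24, 117, 120, 123), (28, 140, 147, 149), (32, 138, 145, 148), (36, 128, 133, 134), (40, 127, 133, 134), (44, 128, 134, 135), (48, 128, 133, 134), (52, 127, 131, 135), (56, 126, 131, 133), (60, 129, 135, 134), (64, 127, 133, 134), (68, 92, 104, 108), (72, 71, 113, 128), (76, 72, 118, 136), (80, 72, 121, 137), (84, 70, 120, 135), (88, 73, 120, 137), (92, 77, 124, 139), (96, 74, 122, 138), (100, 73, 121, 137), (104, 74, 123, 137), (108, 77, 124, 140), (112, 66, 112, 129), (116, 63, 66, 101), (120, 67, 68, 123), (124, 66, 68, 124), (128, 70, 68, 126), (132, 63, 63, 123), (136, 62, 66, 121), (140, 67, 67, 123), (144, 64, 61, 118), (148, 66, 65, 121), (152, 63, 66, 121), (156, 67, 66, 121), (160, 73, 78, 87), (164, 69, 75, 79), (168, 67, 72, 82), (172, 67, 84, 94), (176, 83, 109, 125)]
before [(156, 55, 57, 48), (158, 53, 55, 49), (160, 52, 53, 45), (162, 55, 59, 48), (164, 56, 59, 54), (166, 48, 53, 57), (168, 53, 60, 69), (170, 50, 58, 65), (172, 53, 66, 73), (174, 62, 
[... 481 characters left out ...]
 99, 125, 144), (188, 112, 138, 165), (190, 117, 143, 170)]
blue ((33.541608623732586, 136.4178048574271), -0.0014710430304209392)
teal ((0.3688826479462364, 0.33105715779316114), 0.8702254104614258)
tape ((0.09734632672221011, 0.05260213440450201), 0.9539912287394205)
glass ((0.01029198362682493, -0.005323856370527125), 0.8968073471387228)
dish ((-0.03550421605530474, 0.04070454136777002), 0.8717207580142551)
knife ((0.06467542844873009, -0.13747323072700368), 0.8370403703053793)
pink ((-0.023343434519123463, 0.05861706689636037), 0.8352809423870511)
black ((0.015879466356381045, 0.003922660734637873), 1.0704805764887069)
block ((-0.0593704898237668, 0.08575591992535081), 0.871212878757053)
```

Emit:
{"method": "servo_tool", "body": {
  "moves": [
    [[-24,-20,-18,0,0,0,0],[-24,-20,-18,0,0,0,0],[-24,30,-18,0,0,0,0],[-24,40,-18,0,0,0,0],[-16,40,-12,0,0,0,0],[0,0,0,0,0,0,0]]
  ]
}}

```text
time: 35.45
tool_pos: [0.6189, -0.0486, 0.218]
tool_rot: [0.278, 0.706, 0.553, -0.346]
contact_force: [-0.1, 0.3, -1.3]
gripper_width: -0.0
grasp_force: 0.0
```

Run:
```python
from h import *
st();D=pickle.load(open("f0.pkl","rb"))
for n in("top","side"):
    f=manip.grab_frame(n)
    for k,F in(("before",D[n]),("after",f)):
        m=cv2.inRange(cv2.cvtColor(F["image"],cv2.COLOR_BGR2HSV),(105,150,40),(125,255,255))
        print(n,k,[(cv2.boundingRect(c),cv2.contourArea(c)) for c in cv2.findContours(m,0,2)[0] if cv2.contourArea(c)>40])
```

```text
z 0.218 F u,v,z -0.23 -0.19 -1.31 lane -0.0705 0.0705 t 35.45
top before [((272, 267, 22, 21), 330.0)]
top after []
side before [((332, 259, 15, 25), 245.0)]
side after [((332, 259, 15, 25), 244.0)]
```

Blue has not moved in the side view, the stop has not shifted and the row is touching, so I'm handing in.

```bash
python3 -c "
from plant import manip
print(manip.job_done())"
```

```text
the job is handed in; nothing more can be done
None
```

The job is handed in: red, yellow and white stand in that order in the lane, pressed against the stop with about 5 N; by the camera checks the jars touch, the stop had not shifted and the bystanders had not moved.

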